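# Collapse the bench suction tube and stow its cleaning rod

## Task

Put the leaning bench suction tube away: push its telescoping tubes fully home, the innermost tube first while the middle one is still drawn out, then the middle one. Then take the thin cleaning rod from its stand, push it down into the narrow mouth of the collapsed tube until its collar rests on the mouth, and let go. Leave the other things on the bench where they are.

Things in the scene. Friction and masses are not known exactly. Their poses are not given: they have to be found in the camera images.
- inner_tube (a joint): how far the innermost tube is drawn out of the middle tube, in m; 0 = fully home, starts at 0.045 to 0.065. It slides stiffly (about 3.5 N plus 15 N per m/s) and stays where it is left; fully home, its white head rests on the middle tube's collar.
- middle_tube (a joint): how far the middle tube is drawn out of the outer tube, in m; 0 = fully home, starts at 0.045 to 0.065. It is stiffer (about 10 N plus 25 N per m/s), so a steady push on the innermost tube's head moves the innermost tube alone until it is home, and pushing on then takes the middle tube down with it. Fully home, its collar rests on the outer tube.
- mouth (a point): centre of the open mouth at the top of the innermost tube; its z axis points out of the tube along the common axis of all the tubes, which leans 30 degrees from vertical; its y axis is level. The mouth is a round bore 16 mm wide and 137 mm deep in a white round head 40 mm across and 30 mm tall (flat top, the mouth point lies at its level). This point moves with the innermost tube; with both tubes home it is about 171 mm above the bench.
- middle_collar (a point): centre of the top face of the steel collar (54 mm across, 12 mm tall) at the upper end of the middle tube (46 mm across, aluminium); same axes as the mouth. Moves with the middle tube.
- tube_foot: white fixed foot of the suction tube, 120 x 110 mm, with two cheeks and the leaning grey outer tube (56 mm across, 115 mm long); origin under the foot's centre, z up, the tubes lean towards its -x.
- rod_handle (a point): centre of the cleaning rod's square grey handle, 22 x 22 mm and 60 mm tall (faces square to its x and y axes); z runs along the rod from tip to handle. Below the handle are a steel collar 26 mm across and 8 mm tall, whose underside lies 38 mm below this point, and then the steel rod 9 mm thick and 103 mm long with a round end. It weighs about 70 g.
- rod_tip (a point): the lower end of the cleaning rod, 141 mm below the handle's centre; same axes as the handle.
- rod_stand: fixed aluminium stand, 90 x 90 mm and 115 mm tall, two plates on four posts; the rod stands upright in the 13 mm hole in the middle of its top plate, hanging by its collar. Origin under its centre.
- plaster_model: bystander: off-white plaster dental model on a block, 66 x 62 x 50 mm high; origin at the centre of its underside.
- articulator: bystander: dark metal dental articulator: two plates 110 x 70 mm joined by steel posts with plaster casts between, 110 mm high; origin at the centre of its underside.
- powder_jar: bystander: round white jar with a steel lid, 60 mm diameter, 75 mm high; origin at the centre of its underside.
- mixing_bowl: bystander: dark rubber mixing bowl, 90 mm across, 50 mm high; origin at the centre of its underside.
- spatula: bystander: spatula lying flat, 180 mm long; origin under its middle.
- wax_tin: bystander: flat steel tin, 76 mm diameter, 35 mm high; origin at the centre of its underside.
Things that resemble listed ones, but are neither listed nor needed, are in the scene too. What is meant by the part that bears rod_handle is not yellow, and is the smaller of those in its own colour.

How it is judged:
By the outcome, as a careful person would: the job done as asked, in the order asked, and still so for the second after the job is handed in, with the robot touching nothing.
It also fails if it takes over 64 s, if anything falls off the work surface, if the arm or the gripper's body presses on something with over 40 N, if the wrist force passes 120 N, or if a joint passes its speed limit or range.

## Robot

A 7-joint arm with a two-finger parallel gripper is mounted at the origin on the work surface. World frame = base frame: x ahead of the robot, y to its left, z up, the work surface at z = 0. Lengths are in m, angles in rad, forces in N, time in s.
With the tool pointing down it reaches from about 0.4 to 0.925 m from the base axis. Payload 4.1 kg.
Tool frame: the origin (TCP) lies between the finger pads; the fingertips stand nose_length ahead of it and the grasp point (between the pads) lies 3 mm ahead of it (nose_length is the distance from the TCP to the fingertips, in m); z points along the fingers, y is the line along which they close (so a half turn about z gives the same grasp; the last joint's range is limited). The gripper opens to 85 mm and grips with 20 to 120 N. Pads are 22 mm wide; open, the fingers measure 114 mm over their backs; the gripper's body (76 mm by 85 mm) begins 54 mm behind the grasp point. The pads swing forward as they close: fully open they stand 13 mm farther back than shut.
Start: joints at [1.157, 0.398, 0.045, 1.537, -0.019, 1.207, -0.051], TCP at [0.201, -0.618, 0.253] pointing down, gripper open.
Joint ranges: [-2.82, 2.82], [-0.49, 2.23], [-1.37, 1.46], [0, 2.46], [-1.36, 4.5], [0.23, 2], [-2.94, 2.94]. Speed limits (rad/s): [2.57, 2.57, 3.14, 3.14, 3.14, 3.14, 3.14].

## Interface

Orientations are given as [roll, pitch, yaw] about the fixed x, y, z axes, in that order (R = Rz(yaw) Ry(pitch) Rx(roll)).
In Python, from workcell import * gives the robot as it stands.
- The arm moves only by the tool move_arm, never from a script. Its argument "rows" is a list of rows, each a list of 7 numbers: the turn, a rotation vector about the tool's x, y, z in rad, then the shift along the tool's x, y, z in mm, then the opening, from -1 (shut) to 1 (fully open). A call has 1 to 20 rows; each row shifts and turns the commanded pose from where the row before left it, along the tool's axes as they then stand; what a row does not reach is not made up. A row lasts 1/8 s, in which the tool goes at most 62.5 mm and 10.7 degrees, less where a joint would pass 70% of its speed; a pose out of reach is approached as far as the arm can. A call with a gripper value outside its range is refused whole. The fingers move at their own pace and stop on an object; "grip_force" is the grip in N (left out, the last holds). Time passes only in rows, so rows that do not move let the fingers close. It gives the time, the measured TCP pose, the force, the opening and the grip force at its end, in the units of the state.
- get_state(): the state, without advancing time (a new reading comes with each control period).
- camera(name): name is "scene" or "top"; returns a dict with "frame" (420x560x3 uint8, red, green, blue), "fx", "fy", "cx", "cy" (pixels), "rvec" (rotation vector, rad) and "tvec" (3), from world to camera coordinates, as OpenCV has them. Camera axes: x right, y down, z forward; pixel columns grow to the right and rows downward; lengths in m; the calibration is good to about 2 mm. A picture is of the moment at which its call begins. There is no depth.
- sign_off(): hands the job in; it is judged then, once.
The state is a dict: "t": time; "qpos": joint angles; "joint_vel": joint speeds; "effort": joint torques, N m; "tool_pos": TCP position; "tcp_rot": TCP orientation; "wrist_force": force on the tool from outside, world axes, zero at the start; "torque": the same for the moment, N m; "gripper_width": finger opening in m; "finger_force": force on a finger pad.
Only numpy, scipy, OpenCV 4.12 (cv2) and the standard library are available. Lean on these libraries where they do the work, as an engineer would, in place of code of your own. Each camera call takes 0.05 s, during which the arm holds its last target. There are 200 camera calls.

## Working session

There is one attempt and no reset: what is moved stays moved. The work goes in short steps, Python scripts to look and compute and a tool call to move; the robot and the scene stay as the last step left them, time stands still between calls to the robot, and variables do not carry over. Pictures are saved under pics/ and viewed, at most 10 in all, crops included, and the job is handed in when it is done.

Besides the shell and the picture viewer there is one more tool, called after "Call:" by a JSON object that holds its "method" and its "body". move_arm: Moves the arm, as the interface text tells. Its arguments: {"type":"object","properties":{"rows":{"type":"array"},"grip_force":{"type":"number"}},"required":["rows"]}

```bash
mkdir -p pics; ls; python3 - <<'E'
from workcell import *
import cv2,pickle
print(get_state())
for n in("scene","top"):
    c=camera(n); pickle.dump(c,open(f"pics/{n}0.pkl","wb"))
    print(n,c["fx"],c["cx"],c["cy"],c["rvec"],c["tvec"])
    cv2.imwrite(f"pics/{n}0.png",cv2.resize(c["frame"][:,:,::-1],(800,600),interpolation=cv2.INTER_CUBIC))
E
```

```text
pics
{'t': 0.0, 'qpos': array([ 1.15700549,  0.39919274,  0.04506203,  1.53789892, -0.01870143,
        1.20689397, -0.05066465]), 'joint_vel': array([ 4.86390321e-04, -6.27571173e-04, -1.04949372e-03, -2.06531854e-03,
        7.36822598e-06,  7.04229488e-04, -1.06329449e-03]), 'effort': array([-1.40947497e-03, -4.75121891e+01,  1.36411719e+00, -2.54220146e+01,
        1.16866649e-02,  9.51539318e-03, -1.16968664e-05]), 'tool_pos': array([ 0.201073  , -0.61748774,  0.2522551 ]), 'tcp_rot': array([-3.13962686e+00,  1.45697012e-04,  3.14911612e-01]), 'wrist_force': array([0.09810596, 0.60176952, 0.13714036]), 'torque': array([ 0.00390113, -0.01609446, -0.00211206]), 'finger_force': 0.0, 'gripper_width': 0.0854246463806762}
scene 446.9864542399447 284.6107844076226 205.97345469873915 [ 1.95153966  1.46167304 -0.63575978] [-0.13360345 -0.30541966  1.49443851]
top 437.1075718819494 276.73991151169605 211.65658826385265 [ 2.17998306 -2.1474001   0.13997405] [-0.017208    0.61534883  1.22834783]
```

View pics/scene0.png

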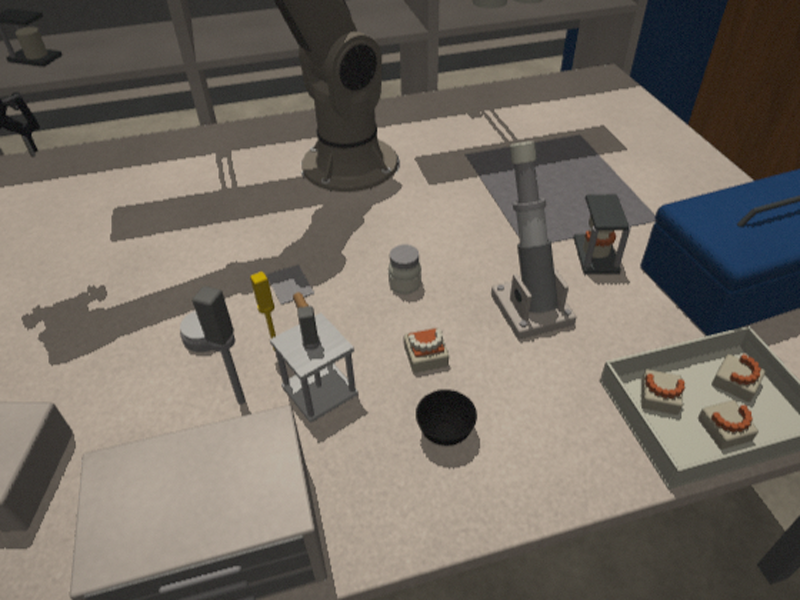

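View pics/top0.png

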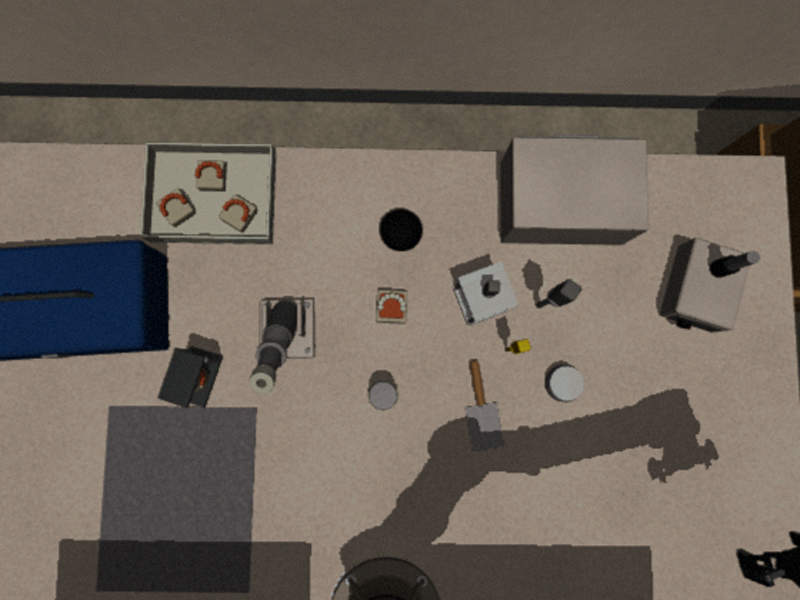

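```bash
cat > h.py <<'E'
import cv2,pickle,numpy as np
from scipy.spatial.transform import Rotation as Rn
def K(c): return np.array([[c["fx"],0,c["cx"]],[0,c["fy"],c["cy"]],[0,0,1.]])
def proj(c,P): return cv2.projectPoints(np.atleast_2d(np.asarray(P,float)),np.array(c["rvec"]),np.array(c["tvec"]),K(c),None)[0][:,0]
def ray(c,p):
    R=cv2.Rodrigues(np.array(c["rvec"]))[0]
    d=R.T@np.linalg.inv(K(c))@[p[0],p[1],1]; return -R.T@np.array(c["tvec"]),d/np.linalg.norm(d)
def onz(c,p,z):
    o,d=ray(c,p); return o+d*(z-o[2])/d[2]
def tri(c1,p1,c2,p2):
    o1,d1=ray(c1,p1);o2,d2=ray(c2,p2)
    s=np.linalg.lstsq(np.c_[d1,-d2],o2-o1,rcond=None)[0]
    a,b=o1+s[0]*d1,o2+s[1]*d2
    return (a+b)/2,np.linalg.norm(a-b)
def load(i): return [pickle.load(open(f"pics/{n}{i}.pkl","rb")) for n in("scene","top")]
def snap(i):
    from workcell import camera
    r=[]
    for n in("scene","top"):
        c=camera(n); pickle.dump(c,open(f"pics/{n}{i}.pkl","wb")); r.append(c)
    return r
def crop(c,x,y,w,h,s=4):
    im=cv2.resize(c["frame"][y:y+h,x:x+w,::-1],None,fx=s,fy=s,interpolation=cv2.INTER_CUBIC)
    im=np.clip(im*1.6,0,255).astype(np.uint8)
    for k in range(0,w,10): cv2.putText(im,str(x+k) if k%20==0 else "",(k*s,8),0,.3,(0,255,255)); cv2.line(im,(k*s,8),(k*s,12),(0,255,255))
    for k in range(0,h,10): cv2.putText(im,str(y+k) if k%20==0 else "",(0,k*s+4),0,.3,(0,255,0)); cv2.line(im,(20,k*s),(24,k*s),(0,255,0))
    return im
def montage(fn,ims):
    M=np.zeros((600,800,3),np.uint8)
    for im,x,y in ims: M[y:y+im.shape[0],x:x+im.shape[1]]=im
    cv2.imwrite(fn,M)
E
python3 - <<'E'
from h import *
s,t=load(0)
montage("pics/m1.png",[(crop(s,340,95,70,145),0,0),(crop(t,170,200,60,85),280,0),(crop(s,186,198,68,98),524,0),(crop(t,313,177,56,60),280,345)])
E
```

```text
(no output)
```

View pics/m1.png

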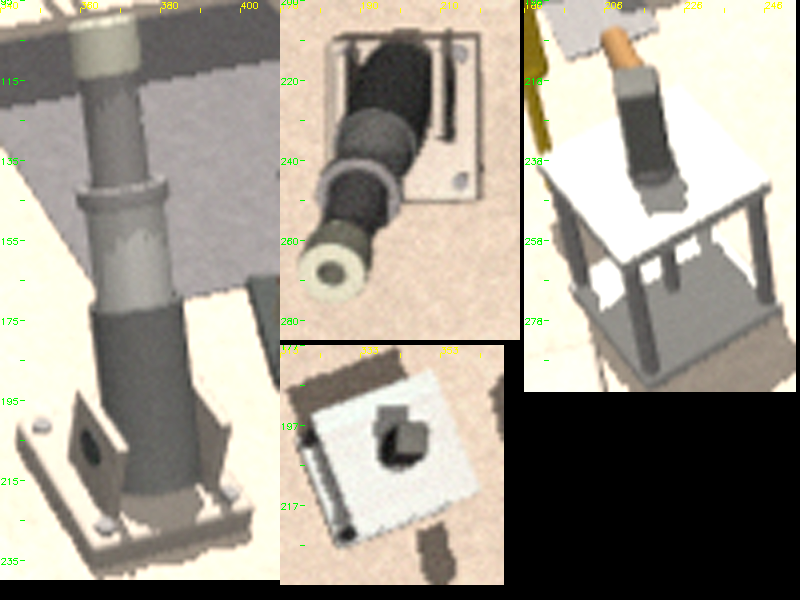

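Candidates for the rod (native pixels, scene / top): the small grey handle in the stand (214,218)/(345,201); a larger grey handle (147,222)/(396,203); a yellow handle (183,203)/(364,242). There is also a dark bottle-like item at top (513,185). I choose the one in the stand: grey, not yellow, and the smaller. The crop confirms this, with the square handle top at scene (214,219) and top (345.5,201). The mouth is at top (182.5,267.5), and the tube axis in the scene view runs from (366.5,107.5) to (377.7,207.5).

```bash
python3 - <<'E'
from h import *
np.set_printoptions(precision=4,suppress=True)
s,t=load(0)
print("cams",ray(s,(0,0))[0],ray(t,(0,0))[0])
# dark hole centroid in the head (top view)
g=t["frame"].astype(float).mean(2)
def darkc(g,x0,y0,x1,y1,lo=0):
    w=g[y0:y1,x0:x1]; m=np.clip(w.max()-w-lo,0,None); yy,xx=np.mgrid[y0:y1,x0:x1]
    return (m*xx).sum()/m.sum(),(m*yy).sum()/m.sum()
print(np.round(g[263:273,177:189]).astype(int)); 
mo=darkc(g,180,264,186,271,20); print("mouth px",mo)
o,d1=ray(s,(366.5,107.5)); _,d2=ray(s,(377.75,207.5)); n=np.cross(d1,d2); n/=np.linalg.norm(n)
def hit(p):
    a,d=ray(t,p); return a+d*((o-a)@n)/(d@n)
M=hit(mo);C=hit((189.9,249)); print("mouth",M,"collar",C,np.linalg.norm(M-C),(M-C)/np.linalg.norm(M-C), "lean",np.degrees(np.arccos((M-C)[2]/np.linalg.norm(M-C))))
for nm,p in dict(tl=(183.7,208.7),tr=(220,208.7),br=(220,250)).items(): print("foot",nm,onz(t,p,.012))
# bolts in scene/top, stand corners
for nm,a,b in [("standR",(247.2,244.5),(362.5,213)),("standF",(212,263.5),(340.5,183.2))]: print(nm,tri(s,a,t,b))
for nm,a,b in [("bolt1",(350.5,201.5),(215,213)),("bolt2",(366.5,226),(215,213)),("bolt2b",(366.5,226),(215,245)),("bolt3",(397.5,218.5),(215,213))]: print(nm,tri(s,a,t,b))
print("handle",tri(s,(214,218.5),t,(345.5,201)))
# stand plate corners top view at z .115
w=(t["frame"].min(2)>150)&True
m=np.zeros_like(w,np.uint8); m[177:237,313:369]=w[177:237,313:369]
c=max(cv2.findContours(m,0,2)[0],key=cv2.contourArea); r=cv2.minAreaRect(c); print("rect",r)
b=cv2.boxPoints(r); P=np.array([onz(t,q,.115) for q in b]); print(P,P.mean(0),np.degrees(np.arctan2(*(P[1]-P[0])[1::-1])),np.linalg.norm(P[1]-P[0]),np.linalg.norm(P[2]-P[1]))
E
```

```text
cams [ 1.2749 -0.2112  0.8212] [0.4639 0.0025 1.2933]
[[132 140 132 135 139 134 139 136 138 140 133 117]
 [136 137 135 137 134 138 137 135 136 140 135 140]
 [139 137 132 118  99  92  95 114 128 136 135 137]
 [136 138 112  75  63  66  66  80  99 128 138 138]
 [136 136  84  49  56  60  64  65  73 120 135 134]
 [137 139  77  53  61  68  66  64  65 103 132 138]
 [133 137 104  69  60  63  66  63  67 103 128 138]
 [137 137 128  94  72  71  68  66  86 123 136 134]
 [134 138 137 136 130 109  99 111 126 137 138 131]
 [132 136 136 137 133 130 131 132 134 135 140 135]]
mouth px (np.float64(182.38210347752334), np.float64(267.84117896522474))
mouth [0.4522 0.2231 0.2093] collar [0.4989 0.208  0.2008] 0.049733751744371786 [-0.9376  0.3027  0.1709] lean 80.15998738814851
foot tl [0.623  0.2663 0.012 ]
foot tr [0.6247 0.1594 0.012 ]
foot br [0.5033 0.1558 0.012 ]
standR (array([ 0.625 , -0.1839,  0.1032]), np.float64(0.12161281324213388))
standF (array([ 0.6873, -0.1952,  0.1067]), np.float64(0.026054578166359303))
bolt1 (array([0.596 , 0.1461, 0.1044]), np.float64(0.03187828782820589))
bolt2 (array([0.6102, 0.172 , 0.0255]), np.float64(0.0001713690115054669))
bolt2b (array([ 0.5279,  0.1986, -0.0674]), np.float64(0.037066428772564365))
bolt3 (array([0.623 , 0.2016, 0.0549]), np.float64(0.07354443591123216))
handle (array([ 0.6291, -0.1849,  0.1768]), np.float64(0.0016739023667068106))
rect ((335.91375732421875, 191.5345001220703), (3.899601936340332, 28.782777786254883), 68.19859313964844)
[[ 0.6537 -0.1297  0.115 ]
 [ 0.6845 -0.203   0.115 ]
 [ 0.6745 -0.2069  0.115 ]
 [ 0.6437 -0.1337  0.115 ]] [ 0.6641 -0.1683  0.115 ] -67.17829252667818 0.0794666411504265 0.010738224477793294
```

```bash
python3 - <<'E'
from h import *
np.set_printoptions(precision=4,suppress=True,linewidth=200)
s,t=load(0)
F=s["frame"].astype(int)
print("blue col 362,366,370"); print(F[94:118,[360,363,366,369,372]].mean(2).round().astype(int).T)
for y in (100,104,108,112): print(y,F[y,354:380].mean(1).round().astype(int))
for y in (141,143,145): print(y,F[y,354:386].mean(1).round().astype(int))
print(F[134:156,[366,370,374]].mean(2).round().astype(int).T)
G=t["frame"].astype(int)
print("top collar col190",G[236:264,[186,190,194]].mean(2).round().astype(int).T); print([G[y,174:206].mean(1).round().astype(int) for y in(244,246,248,250)])
E
```

```text
blue col 362,366,370
[[156 126  90  91  91  91 120 133 107  90  90  89  89  90  88  86  88  86  86  85  72  52  51  55]
 [162 161 163 132  91 106 132 122 102 102 101 100  98 100 100 100  97  97  98  96  79  60  64  62]
 [161 163 159 127  89 128 152 131 108 107 107 107 107 106 106 106 105 104 106  92  74  68  68  69]
 [158 159 129  87 108 141 134 107 108 107 107 107 105 107 105 106 106 105 103  88  72  72  69  70]
 [161 160 132  90 109 118 105  99  99 101  99 100  98  98  98  98  99 100  90  72  63  64  66  68]]
100 [ 90  89  88  89 107 111 120 132 141 132 132 147 152 150 132 134 128 125 105  91  69  61  58  59  58  60]
104 [ 58  57  57  67  76  80  90  94  99 101 104 107 107 108 107 107 104 103  99  91  78  63  61  61  58  55]
108 [ 58  59  59  60  73  80  88  92  95 100 103 105 106 107 108 105 103 103  98  94  89  63  61  63  59  56]
112 [ 61  61  61  60  66  78  86  90  94  98  99 103 106 106 105 103  96  88  90  80  68  62  57  60  59  60]
141 [105 103 103 105 103 109 111  99  78  57  62  68  72  75  76  84  89  92  94 106 103 106  91 101  97  88  76  68  94 102 103 108]
143 [105 
[... 873 characters left out ...]
1 128 135 130 125 127]]
[array([130, 130, 133, 136, 138, 127, 100,  97,  91,  64,  45,  39,  36,  42,  45,  46,  46,  41,  42,  48,  57,  81,  93,  91,  69,  47,  70, 116, 139, 139, 140, 143]), array([132, 132, 133, 137, 136, 107,  94,  84,  54,  34,  39,  39,  41,  41,  45,  47,  48,  42,  42,  43,  43,  38,  61,  86,  95,  72,  76, 126, 141, 138, 135, 139]), array([135, 136, 138, 134, 118, 104,  98,  70,  46,  37,  37,  44,  46,  47,  46,  44,  45,  44,  39,  35,  38,  28,  34,  75,  91,  84,  72, 126, 137, 142, 142, 137]), array([134, 132, 141, 139, 126, 107,  95,  72,  45,  39,  40,  42,  45,  48,  44,  48,  47,  47,  40,  35,  36,  29,  39,  87,  99,  92,  74,  82,  85,  95,  98,  98])]
```

```bash
python3 - <<'E'
from h import *
np.set_printoptions(precision=4,suppress=True,linewidth=200)
s,t=load(0)
M,e=tri(s,(366.2,99.9),t,(182.4,267.8)); C,f=tri(s,(370.3,141.9),t,(189.2,248.9))
print(M,e,C,f,np.linalg.norm(M-C),(M-C)/np.linalg.norm(M-C))
G=t["frame"].astype(int)
m=np.zeros(G.shape[:2],np.uint8); m[177:237,313:369]=(G[177:237,313:369].min(2)>125)
print(m.sum())
# subplate via threshold choose brighter than bench
for th in (135,150,165,175): 
    k=np.zeros_like(m); k[177:237,313:369]=(G[177:237,313:369,2]>th)
    c=max(cv2.findContours(k,0,2)[0],key=cv2.contourArea); c=cv2.convexHull(c); r=cv2.minAreaRect(c)
    P=np.array([onz(t,q,.115) for q in cv2.boxPoints(r)]); print(th,r,P.mean(0),np.degrees(np.arctan2(P[1,1]-P[0,1],P[1,0]-P[0,0])),np.linalg.norm(P[1]-P[0]),np.linalg.norm(P[2]-P[1]))
print(G[194:210,338:354].mean(2).round().astype(int))
F=s["frame"].astype(int); print(F[210:226,206:224].mean(2).round().astype(int))
E
```

```text
[0.453  0.2093 0.2766] 0.0001071879154266024 [0.4991 0.211  0.1903] 0.0016531577764378773 0.09789591234570438 [-0.4709 -0.0172  0.882 ]
1046
135 ((341.7000427246094, 203.8999786376953), (33.200828552246094, 32.39105224609375), 68.62937927246094) [ 0.6304 -0.184   0.115 ] -67.60034866731647 0.08945766706051621 0.09084758925381925
150 ((335.91375732421875, 191.5345001220703), (3.899601936340332, 28.782777786254883), 68.19859313964844) [ 0.6641 -0.1683  0.115 ] -67.17829252667818 0.0794666411504265 0.010738224477793294Traceback (most recent call last):
  File "<stdin>", line 12, in <module>
ValueError: max() iterable argument is empty
```

```bash
python3 - <<'E'
import workcell
print([n for n in dir(workcell) if not n.startswith('__')], getattr(workcell,'nose_length',None))
from h import *
np.set_printoptions(precision=4,suppress=True,linewidth=200)
s,t=load(0)
G=t["frame"].astype(int);print(G[192:210,336:354].mean(2).round().astype(int))
F=s["frame"].astype(int); print(F[210:228,206:224].mean(2).round().astype(int))
print("big",tri(s,(147,207),t,(396.5,203)),"yellow",tri(s,(182,193.5),t,(364,242)))
# first target: TCP 60mm+ beyond mouth, tool z=-n
st=workcell.get_state(); T=Rn.from_euler('xyz',st['tcp_rot']); p=st['tool_pos']
yaw=np.radians(1.7); n=np.array([-.5*np.cos(yaw),-.5*np.sin(yaw),.866])
z=-n; y=np.array([np.sin(yaw),-np.cos(yaw),0]); x=np.cross(y,z)
Rt=Rn.from_matrix(np.c_[x,y,z]); print("x",x,"cur x",T.as_matrix()[:,0])
rv=(T.inv()*Rt).as_rotvec(); tgt=np.array([.453,.2093,.2766])+n*.08
print("rotvec tool",rv,"tgt",tgt,"shift tool0",T.inv().apply(tgt-p)*1000)
E
```

```text
['IKError', 'camera', 'get_state', 'nose_length', 'sign_off'] 0.022
[[154 118 100  96  94  97  94  93  95 132 149 149 150 155 150 148 151 148]
 [152 104  72  74  73  75  73  72  82 135 152 151 148 150 150 149 148 151]
 [150  99  73  74  72  72  72  75  79 136 153 156 155 151 154 145 153 149]
 [144 100  68  73  74  75  69  75  80 135 152 148 146 153 149 148 151 148]
 [111  80  75  79  68  64  62  65  66  80  93  88  91 116 140 154 151 149]
 [101  74  75  71  62  42  50  75  73  70  70  72  72  84 134 149 148 147]
 [ 99  76  75  57  37  20  50  72  73  75  70  72  69  66 113 141 149 146]
 [106  75  59  36  13  18  53  78  73  73  73  74  74  70 125 145 149 146]
 [140  93  53  24   6  23  57  74  78  79  75  73  73  77 133 147 146 148]
 [150  98  49  16  20  22  60  74  79  78  75  77  71  76 133 150 151 151]
 [148  95  35  14  13  22  65  76  80  76  78  78  75  79 136 153 154 148]
 [150  85  32  11  20  25  57  69  73  72  70  73  71  86 134 153 152 147]
 [153  93  37  18  15  28  30  33  36  37  40  37  50 105 144 150 152 150]
 [150  92  39  17  24  24  18  22  23  20  26  39  77 133
[... 1288 characters left out ...]
 168]
 [160 161 161  74  53  51  48  46  44  45  46  42  44  44  98 165 170 172]
 [163 162 163  83  48  46  45  44  46  47  43  46  43  42  85 164 167 169]
 [161 161 160 101  52  48  42  42  44  43  47  44  46  43  56 162 169 166]
 [160 160 160 112  56  45  45  46  47  43  45  43  46  45  39 160 167 168]
 [160 165 163 144  68  46  46  44  45  42  47  43  46  43  43 146 167 168]]
big (array([ 0.6179, -0.3028,  0.2321]), np.float64(0.004654241169741781)) yellow (array([ 0.5242, -0.2364,  0.1666]), np.float64(0.006506499448229319))
x [0.8656 0.0257 0.5   ] cur x [ 0.9508  0.3097 -0.0001]
rotvec tool [-0.0763  0.5204  0.2782] tgt [0.413  0.2081 0.3459] shift tool0 [ 457.1959 -719.5937  -92.3308]
```

Call:
{"method": "move_arm", "body": {"rows": [[0,0,0,34,-33,-12,-1],[0,0,0,34,-33,-12,-1],[0,0,0,34,-33,-12,-1],[0,0,0,34,-33,-12,-1],[0,0,0,34,-33,-12,-1],[0,0,0,34,-33,-12,-1],[0,0,0,34,-33,-12,-1],[0,0,0,34,-33,-12,-1],[0,0,0,34,-33,-12,-1],[0,0,0,34,-33,-12,-1],[0,0,0,12,-39,0,-1],[0,0,0,12,-39,0,-1],[0,0,0,12,-39,0,-1],[0,0,0,12,-39,0,-1],[0,0,0,12,-39,0,-1],[0,0,0,12,-39,0,-1],[0,0,0,12,-39,0,-1],[0,0,0,12,-39,0,-1],[0,0,0,12,-39,0,-1],[0,0,0,12,-39,0,-1]]}}

```text
t: 2.6
tool_pos: [0.4153, 0.21, 0.373]
tcp_rot: [3.141, 0.0, 0.315]
wrist_force: [0.4, 0.1, -0.5]
gripper_width: -0.0
finger_force: 0.0
```

Call:
{"method": "move_arm", "body": {"rows": [[-0.015,0.104,0.056,0,0,0,-1],[-0.015,0.104,0.056,0,0,0,-1],[-0.015,0.104,0.056,0,0,0,-1],[-0.015,0.104,0.056,0,0,0,-1],[-0.015,0.104,0.056,0,0,0,-1],[0,0,0,0,0,0,-1]]}}

```text
t: 3.35
tool_pos: [0.4141, 0.2087, 0.3724]
tcp_rot: [3.138, -0.523, 0.031]
wrist_force: [1.0, -0.1, 0.7]
gripper_width: 0.0001
finger_force: 0.0
```

```bash
cat >> h.py <<'E'
YAW=np.radians(1.7); N=np.array([-.5*np.cos(YAW),-.5*np.sin(YAW),.866])
def axes(): 
    y=np.array([np.sin(YAW),-np.cos(YAW),0]); return Rn.from_matrix(np.c_[np.cross(y,-N),y,-N])
def rel(tgt,Rt):
    from workcell import get_state
    st=get_state(); T=Rn.from_euler('xyz',st['tcp_rot'])
    print("t",st['t'],"pos",st['tool_pos'].round(4),"turn",(T.inv()*Rt).as_rotvec().round(4),"shift now-frame mm",(T.inv().apply(np.array(tgt)-st['tool_pos'])*1000).round(1),"shift target-frame",(Rt.inv().apply(np.array(tgt)-st['tool_pos'])*1000).round(1),"F",st['wrist_force'].round(2),"w",st['gripper_width'])
E
python3 - <<'E'
from h import *
np.set_printoptions(suppress=True)
rel(np.array([.453,.2093,.2766])+N*.022,axes())
E
```

```text
t 3.35 pos [0.4141 0.2087 0.3724] turn [0.003  0.0007 0.0013] shift now-frame mm [-14.1   0.3  80.4] shift target-frame [-14.2   0.6  80.4] F [ 0.97 -0.12  0.71] w 8.014830446774125e-05
```

Call:
{"method": "move_arm", "body": {"rows": [[0.003,0,0.001,-7,0.3,0,-1],[0,0,0,-7,0.3,14,-1],[0,0,0,0,0,14,-1],[0,0,0,0,0,14,-1],[0,0,0,0,0,14,-1],[0,0,0,0,0,8,-1],[0,0,0,0,0,4,-1],[0,0,0,0,0,4,-1],[0,0,0,0,0,4,-1],[0,0,0,0,0,4,-1],[0,0,0,0,0,4,-1],[0,0,0,0,0,0,-1]]}}

```text
t: 4.85
tool_pos: [0.4456, 0.2095, 0.2933]
tcp_rot: [-3.138, -0.523, 0.027]
wrist_force: [-0.2, -0.3, -0.1]
gripper_width: -0.0001
finger_force: 0.0
```

```bash
python3 - <<'E'
from h import *
np.set_printoptions(suppress=True)
rel(np.array([.514,.211,.171])+N*.022,axes())
s,t=snap(1)
montage("pics/m2.png",[(crop(s,320,60,90,145),0,0),(crop(t,165,195,100,90),400,0)])
E
```

```text
t 4.85 pos [0.4456 0.2095 0.2933] turn [-0.0024  0.0001 -0.0022] shift now-frame mm [ -1.9   0.8 118.1] shift target-frame [ -1.9   0.5 118.1] F [-0.2  -0.33 -0.07] w -9.608284696988177e-05
```

View pics/m2.png

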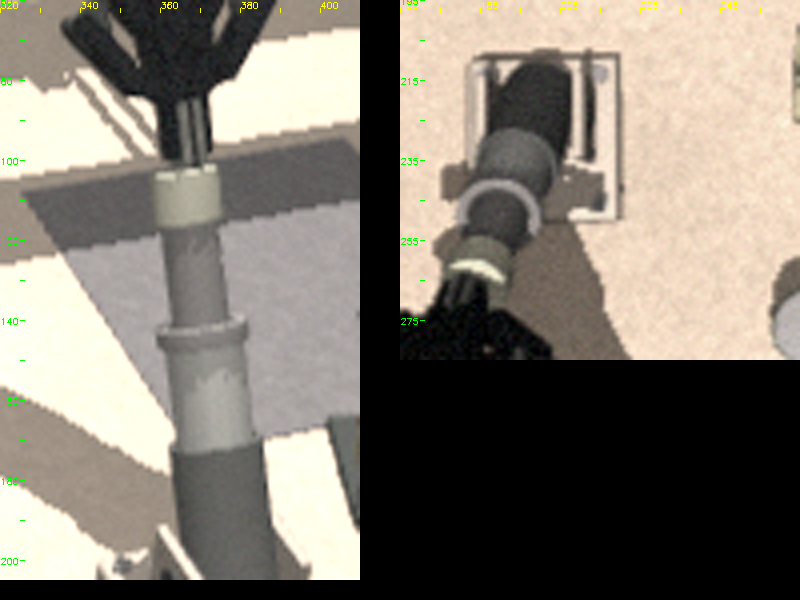

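The fingertips stand on the head's flat top, centred (scene: fingers x≈366, head top (366,101); top: (182,265)). Next I push along the axis.

Call:
{"method": "move_arm", "body": {"rows": [[-0.002,0,-0.002,0,0,4,-1],[0,0,0,0,0,4,-1],[0,0,0,0,0,4,-1],[0,0,0,0,0,4,-1],[0,0,0,0,0,4,-1],[0,0,0,0,0,4,-1],[0,0,0,0,0,4,-1],[0,0,0,0,0,4,-1],[0,0,0,0,0,4,-1],[0,0,0,0,0,4,-1],[0,0,0,0,0,0,-1]]}}

```text
t: 6.32
tool_pos: [0.4655, 0.2099, 0.2583]
tcp_rot: [-3.141, -0.523, 0.029]
wrist_force: [0.7, 1.0, 0.3]
gripper_width: 0.0003
finger_force: 0.0
```

Call:
{"method": "move_arm", "body": {"rows": [[0,0,0,0,0,4,-1],[0,0,0,0,0,4,-1],[0,0,0,0,0,4,-1],[0,0,0,0,0,4,-1],[0,0,0,0,0,4,-1],[0,0,0,0,0,4,-1],[0,0,0,0,0,4,-1],[0,0,0,0,0,4,-1],[0,0,0,0,0,4,-1]]}}

```text
t: 7.45
tool_pos: [0.4835, 0.2107, 0.2276]
tcp_rot: [3.141, -0.523, 0.03]
wrist_force: [-5.6, -1.5, 6.9]
gripper_width: -0.0
finger_force: 4.6
```

Call:
{"method": "move_arm", "body": {"rows": [[0,0,0,0,0,4,-1],[0,0,0,0,0,4,-1],[0,0,0,0,0,4,-1],[0,0,0,0,0,4,-1],[0,0,0,0,0,4,-1],[0,0,0,0,0,4,-1]]}}

```text
t: 8.2
tool_pos: [0.4955, 0.2111, 0.2067]
tcp_rot: [3.141, -0.523, 0.03]
wrist_force: [-5.9, -1.4, 6.5]
gripper_width: 0.0005
finger_force: 4.6
```

```bash
python3 - <<'E'
from h import *
np.set_printoptions(suppress=True)
rel(np.array([.514,.211,.171])+N*.022,axes())
E
```

```text
t 8.2 pos [0.4955 0.2111 0.2067] turn [ 0.0002  0.0001 -0.0001] shift now-frame mm [-1.9  0.6 18.2] shift target-frame [-1.9  0.6 18.2] F [-5.88 -1.38  6.51] w 0.0005245635390766204
```

Call:
{"method": "move_arm", "body": {"rows": [[0,0,0,0,0,3,-1],[0,0,0,0,0,3,-1],[0,0,0,0,0,3,-1],[0,0,0,0,0,3,-1],[0,0,0,0,0,1,-1],[0,0,0,0,0,1,-1]]}}

```text
t: 8.95
tool_pos: [0.5024, 0.2114, 0.1947]
tcp_rot: [-3.141, -0.524, 0.03]
wrist_force: [-6.9, -1.5, 5.8]
gripper_width: 0.0004
finger_force: 4.2
```

Call:
{"method": "move_arm", "body": {"rows": [[0,0,0,0,0,1,-1],[0,0,0,0,0,1,-1]]}}

```text
t: 9.2
tool_pos: [0.5034, 0.2114, 0.193]
tcp_rot: [-3.141, -0.524, 0.03]
wrist_force: [-6.0, -1.4, 6.0]
gripper_width: -0.0
finger_force: 4.2
```

Call:
{"method": "move_arm", "body": {"rows": [[0,0,0,0,0,1,-1],[0,0,0,0,0,1,-1]]}}

```text
t: 9.45
tool_pos: [0.5044, 0.2114, 0.1912]
tcp_rot: [-3.141, -0.524, 0.03]
wrist_force: [-7.6, -2.6, 9.7]
gripper_width: -0.0
finger_force: 6.1
```

Call:
{"method": "move_arm", "body": {"rows": [[0,0,0,0,0,0.8,-1],[0,0,0,0,0,0,-1]]}}

```text
t: 9.7
tool_pos: [0.5046, 0.2116, 0.1911]
tcp_rot: [3.14, -0.524, 0.03]
wrist_force: [-11.9, -3.1, 15.3]
gripper_width: -0.0
finger_force: 9.2
```

Call:
{"method": "move_arm", "body": {"rows": [[0,0,0,0,0,0.6,-1],[0,0,0,0,0,0,-1]]}}

```text
t: 9.95
tool_pos: [0.5047, 0.2117, 0.191]
tcp_rot: [3.139, -0.525, 0.031]
wrist_force: [-16.7, -4.7, 20.2]
gripper_width: -0.0
finger_force: 13.0
```

Call:
{"method": "move_arm", "body": {"rows": [[0,0,0,0,0,-10,-1],[0,0,0,0,0,-20,-1],[0,0,0,0,0,-25,-1],[0,0,0,0,0,-25,-1],[0,0,0,0,0,-25,-1],[0,0,0,0,0,-25,0],[0,0,0,0,0,-20,1],[0,-0.105,0,0,0,0,1],[0,-0.105,0,0,0,0,1],[0,-0.105,0,0,0,0,1],[0,-0.105,0,0,0,0,1],[0,-0.104,0,0,0,0,1],[0,0,0,0,30,0,1],[0,0,0,0,30,0,1],[0,0,0,0,30,0,1],[0,0,0,0,30,0,1],[0,0,0,0,30,0,1],[0,0,0,0,0,0,1]]}}

```text
t: 12.2
tool_pos: [0.4352, 0.0561, 0.3194]
tcp_rot: [3.141, 0.001, 0.024]
wrist_force: [0.3, 0.1, 0.2]
gripper_width: 0.0851
finger_force: 0.0
```

```bash
python3 - <<'E'
from h import *
np.set_printoptions(suppress=True,precision=4,linewidth=200)
s,t=load(0); P,e=tri(s,(213.8,218.3),t,(345.6,199.7)); print("handle top",P,e)
rel([.631,-.184,.30],Rn.from_matrix(np.c_[[1,.02,0],[.02,-1,0],[0,0,-1]]))
s,t=snap(2)
montage("pics/m3.png",[(crop(s,330,110,100,130),0,0),(crop(t,165,195,90,90),400,0)])
E
```

```text
handle top [ 0.6319 -0.185   0.1802] 0.002404562811113709
t 12.2 pos [0.4352 0.0561 0.3194] turn [0.0009 0.0006 0.0039] shift now-frame mm [190.  244.7  19.5] shift target-frame [191.  244.   19.4] F [0.31 0.12 0.17] w 0.08513981676831148
```

View pics/m3.png

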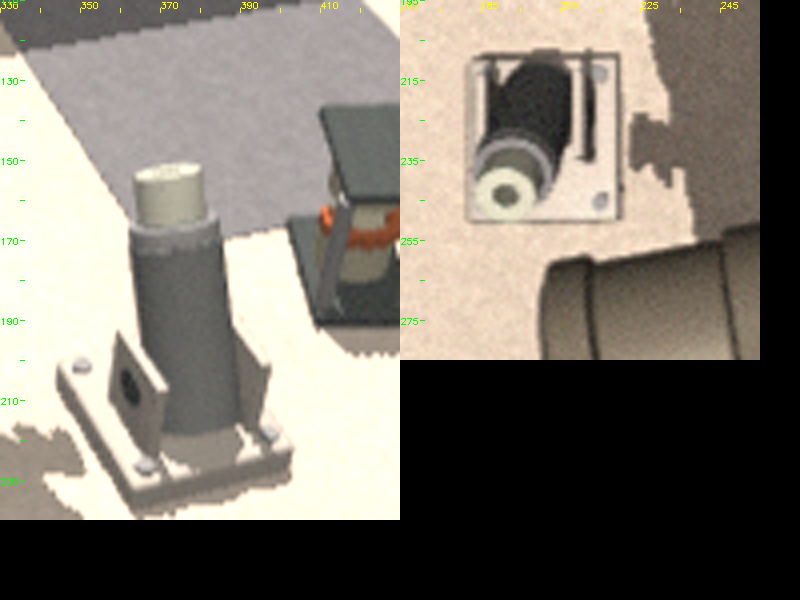

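Both tubes are home: the head sits on the collar and the collar on the outer tube. The mouth is at top (191.5,243.8), scene (372.5,153). Next, the rod.

Call:
{"method": "move_arm", "body": {"rows": [[0,0,0.004,19,24.4,0,1],[0,0,0,19,24.4,0,1],[0,0,0,19,24.4,0,1],[0,0,0,19,24.4,0,1],[0,0,0,19,24.4,0,1],[0,0,0,19,24.4,0,1],[0,0,0,19,24.4,0,1],[0,0,0,19,24.4,0,1],[0,0,0,19,24.4,0,1],[0,0,0,19,24.4,0,1],[0,0,0,0,0,20,1],[0,0,0,0,0,20,1],[0,0,0,0,0,20,1],[0,0,0,0,0,0,1]]}}

```text
t: 14.05
tool_pos: [0.6298, -0.1792, 0.2575]
tcp_rot: [-3.14, 0.004, 0.027]
wrist_force: [-0.4, 0.0, -0.2]
gripper_width: 0.0855
finger_force: 0.0
```

```bash
python3 - <<'E'
from h import *
np.set_printoptions(suppress=True,precision=4,linewidth=200)
rel([.6315,-.1845,.160],Rn.from_matrix(np.c_[[1,.02,0],[.02,-1,0],[0,0,-1]]))
s,t=snap(3)
montage("pics/m4.png",[(crop(s,150,140,110,130),0,0),(crop(t,300,150,80,90),450,0)])
s,t=load(2)
g=t["frame"].astype(float).mean(2); print(g[238:250,186:198].round().astype(int))
g=s["frame"].astype(float).mean(2); print(g[148:160,362:383].round().astype(int))
E
```

```text
t 14.05 pos [ 0.6298 -0.1792  0.2575] turn [-0.0013  0.0043  0.0068] shift now-frame mm [ 2.   5.5 97.5] shift target-frame [ 1.6  5.3 97.5] F [-0.36  0.04 -0.19] w 0.08551780945457813
[[101 126 133 141 138 141 140 134 128  99  68  62]
 [134 141 143 140 140 143 138 139 141 132 116  77]
 [138 139 138 141 137 138 140 138 137 139 135 110]
 [139 140 135 108  83  86  90 112 130 139 142 135]
 [137 137  95  64  59  63  69  85 124 136 139 138]
 [141 135  84  58  62  66  67  66  97 129 139 141]
 [139 138  84  57  64  63  62  62  86 128 139 137]
 [138 136 114  79  59  65  68  68 108 135 134 138]
 [138 139 136 131  98  83 101 115 132 139 135 136]
 [131 138 137 143 134 130 131 138 136 141 136 136]
 [131 138 138 138 140 143 139 140 137 139 130 134]
 [126 124 130 135 134 135 137 136 135 127 128 128]]
[[107 103 104 107 105 106 108 105 106 106 105 103 105 105 104 105 106 106 106 106 104]
 [105 106 104 103 107 108 109 110 110 108 103 104 104 105 105 108 106 105 104 104 105]
 [107 106 107 106 108 105 105 110 108 107 105 112 114 119 120 114 111 104 106 107 106]
 [107 109 108 105 104 109 117 118 136 140 138 142 140 149 151 144 143 139 108 104 105]
 [106 108 113 122 137 141 139 140 139 140 133 140 139 161 164 161 155 135 101 103 106]
 [105 110 141 149 161 162 144 147 135 142 139 144 139 140 139 135 126  99  90 104 105]
 [105  98 133 142 144 144 135 130 132 138 138 133 131 113 111 105 102  93  89 102 105]
 [110  87  91  98 108 110 113 108 109 108 109 108 106 109 107 104 101  94  88 101 103]
 [109  88  74  75  88  93  97 102  98 107 108 109 109 108 106 104 104  93  90 104 106]
 [107  88  75  79  87  94  98 100  98 105 109 108 109 107 107 105 102  94  88 102 108]
 [106  91  74  79  89  93  97 100 104 106 106 108 109 108 106 103 100  96  87 105 108]
 [106  99  75  78  87  92  95 100 105 104 106 108 109 108 106 103 101  94  86 102 108]]
```

View pics/m4.png

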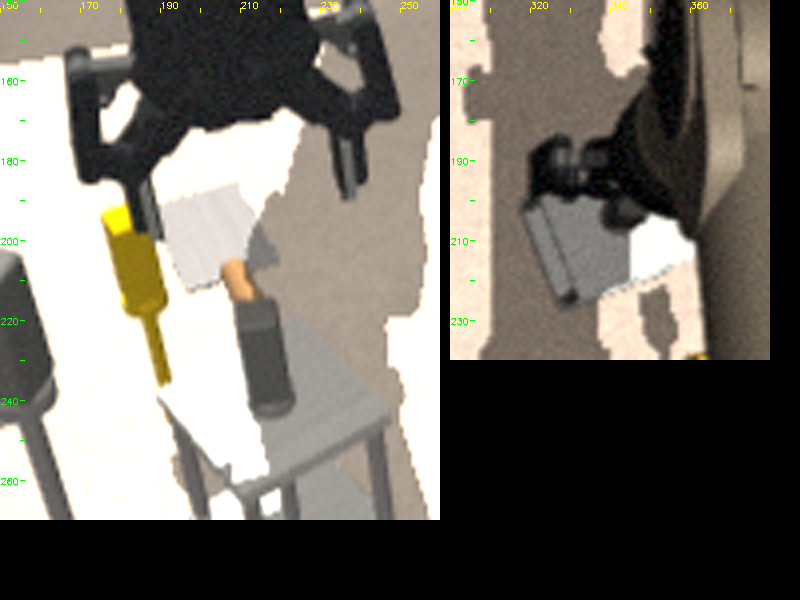

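The fingers straddle the grey handle (scene handle top (214,218), fingertips (187,198) and (236,187)), and nothing is in the way.

Call:
{"method": "move_arm", "body": {"rows": [[0,0,0.006,2,5.3,10,1],[0,0,0,0,0,15,1],[0,0,0,0,0,15,1],[0,0,0,0,0,15,1],[0,0,0,0,0,15,1],[0,0,0,0,0,15,1],[0,0,0,0,0,12,1],[0,0,0,0,0,0,0.2],[0,0,0,0,0,0,-0.2],[0,0,0,0,0,0,-0.6],[0,0,0,0,0,0,-1],[0,0,0,0,0,0,-1],[0,0,0,0,0,0,-1],[0,0,0,0,0,0,-1]], "grip_force": 40}}

```text
t: 15.9
tool_pos: [0.6336, -0.1851, 0.1636]
tcp_rot: [3.142, -0.001, 0.02]
wrist_force: [-1.1, -0.1, 4.9]
gripper_width: 0.0217
finger_force: 40.2
```

Call:
{"method": "move_arm", "body": {"rows": [[0,0,0,0,0,-5,-1],[0,0,0,0,0,-10,-1],[0,0,0,0,0,-15,-1],[0,0,0,0,0,-15,-1],[0,0,0,0,0,-15,-1],[0,0,0,0,0,-15,-1],[0,0,0,0,0,-15,-1],[0,0,0,0,0,-15,-1],[0,0,0,0,0,-20,-1],[0,0,0,0,0,-20,-1],[0,0,0,0,0,-15,-1],[0,0,0,0,0,0,-1]]}}

```text
t: 17.4
tool_pos: [0.6339, -0.185, 0.3246]
tcp_rot: [3.141, -0.002, 0.02]
wrist_force: [0.4, 0.2, -1.2]
gripper_width: 0.0217
finger_force: 39.8
```

```bash
python3 - <<'E'
from h import *
np.set_printoptions(suppress=True,precision=4,linewidth=200)
s,t=load(2)
M,e=tri(s,(371.4,152.6),t,(190.9,242.9)); print("mouth",M,e, "axis-consistent dx", M-np.array([.453,.2093,.2766]))
rel(M+N*.20,axes())
s,t=snap(4)
montage("pics/m5.png",[(crop(s,150,50,160,140),0,0)])
E
```

```text
mouth [0.5149 0.2102 0.1705] 0.0032137857155491094 axis-consistent dx [ 0.0619  0.0009 -0.1061]
t 17.4 pos [ 0.6339 -0.185   0.3246] turn [ 0.003   0.5212 -0.0097] shift now-frame mm [-211.2 -396.5  -19.7] shift target-frame [-170.  -398.6 -120.1] F [ 0.36  0.17 -1.25] w 0.021687526018387086
```

View pics/m5.png

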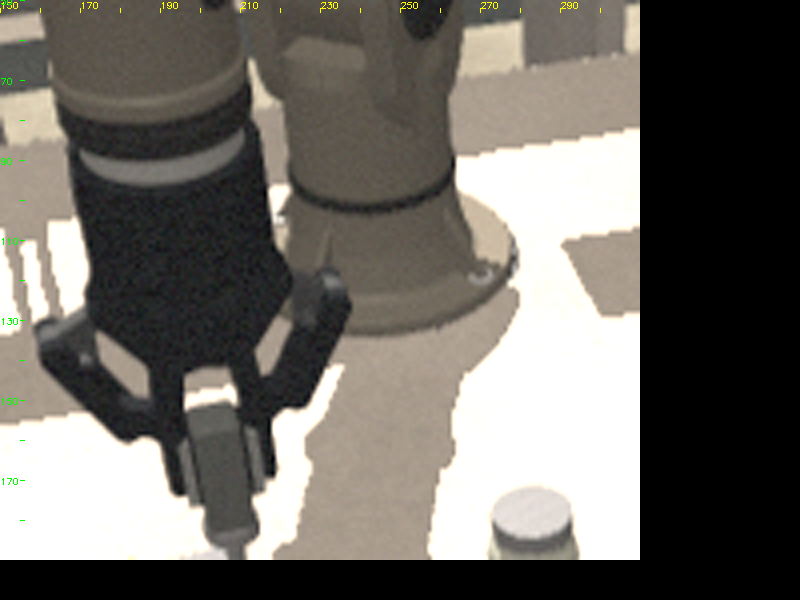

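Call:
{"method": "move_arm", "body": {"rows": [[0,0,0,-16,-30,-2,-1],[0,0,0,-16,-30,-2,-1],[0,0,0,-16,-30,-2,-1],[0,0,0,-16,-30,-2,-1],[0,0,0,-16,-30,-2,-1],[0,0,0,-16,-30,-2,-1],[0,0,0,-16,-30,-2,-1],[0,0,0,-16,-30,-2,-1],[0,0,0,-16,-30,-2,-1],[0,0,0,-16,-30,-2,-1],[0,0,0,-17,-32,0,-1],[0,0,0,-17,-32,0,-1],[0,0,0,-17,-32,0,-1],[0,0.104,-0.002,0,0,0,-1],[0,0.104,-0.002,0,0,0,-1],[0,0.104,-0.002,0,0,0,-1],[0,0.104,-0.002,0,0,0,-1],[0,0.105,-0.002,0,0,0,-1],[0,0,0,0,0,0,-1],[0,0,0,0,0,0,-1]]}}

```text
t: 20.0
tool_pos: [0.4145, 0.2069, 0.3432]
tcp_rot: [3.139, -0.52, 0.03]
wrist_force: [-0.3, -0.6, -0.8]
gripper_width: 0.0214
finger_force: 39.7
```

```bash
python3 - <<'E'
from h import *
np.set_printoptions(suppress=True,precision=4,linewidth=200)
M=np.array([.5149,.2102,.1705])
rel(M+N*.20,axes())
s,t=snap(5)
print(proj(s,[M,M+N*.05]),proj(t,[M,M+N*.05]))
montage("pics/m6.png",[(crop(s,330,80,80,100,5),0,0),(crop(t,155,200,80,80,5),400,0)])
E
```

```text
t 20.0 pos [0.4145 0.2069 0.3432] turn [0.0019 0.004  0.0006] shift now-frame mm [ 0.6 -0.3 -0.2] shift target-frame [ 0.6 -0.3 -0.2] F [-0.25 -0.59 -0.83] w 0.021355714677546603
[[372.0856 152.5266]
 [369.635  131.5227]] [[191.5019 243.1144]
 [188.1821 252.4603]]
```

View pics/m6.png

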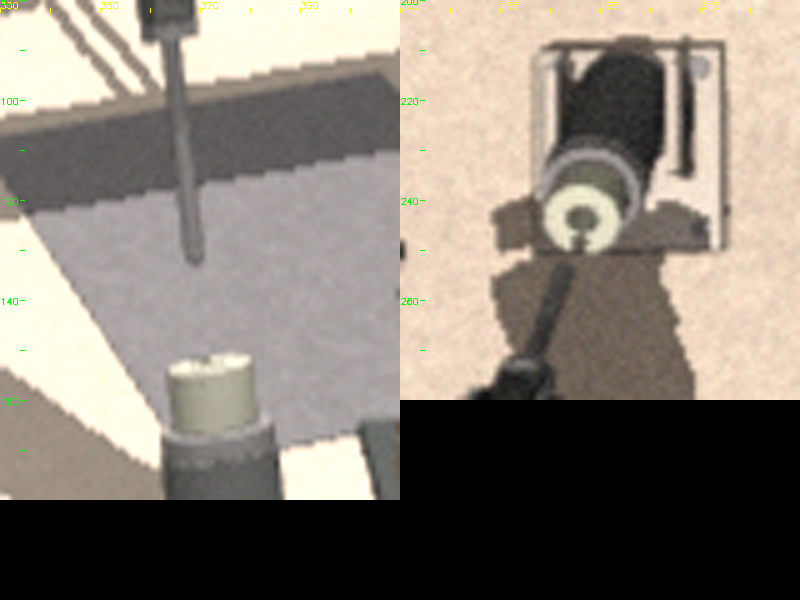

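```bash
python3 - <<'E'
from h import *
np.set_printoptions(suppress=True,precision=4,linewidth=220)
s,t=load(5)
g=s["frame"].astype(float).mean(2); print("scene"); 
for y in range(94,136,3): print(y,g[y,358:376].round().astype(int))
g=t["frame"].astype(float).mean(2); print("top")
for y in range(240,274,2): print(y,g[y,174:200].round().astype(int))
E
```

```text
scene
94 [ 90  88 155 160 125  72  67  67  89 155 159 157 156 159 158 160 161 160]
97 [137  97  90  89 125  71  62  70  63  81  86  88  88  88  91  88  88  86]
100 [89 89 88 89 88 68 64 70 65 68 74 73 70 68 68 64 59 60]
103 [57 59 61 61 60 55 60 68 68 61 61 59 58 58 58 57 57 58]
106 [58 59 60 57 62 59 57 70 74 69 56 59 62 60 60 59 59 60]
109 [57 60 59 59 58 59 56 69 79 76 61 59 56 58 59 55 59 58]
112 [61 59 60 59 57 56 57 66 76 78 69 60 60 60 60 59 60 60]
115 [60 59 61 55 59 58 58 61 73 81 73 59 60 62 58 58 57 57]
118 [ 56  82  86  85  89  84  85  78  71  80  79  80 102 105 103 105 104 105]
121 [104 104 104 104 104 104 103  89  71  77  79  79 102 105 103 105 105 106]
124 [103 105 105 103 104 107 103 101  72  72  81  73  94 103 103 103 102 106]
127 [107 106 103 101 101 103 102 103  80  72  79  78  80 104 107 105 103 101]
130 [104 103 104 104 101 103 102 103  93  75  78  82  80 103 106 105 103 102]
133 [103 106 106 106 107 106 106 106 102 101  93  89 100 105 106 103 102 101]
top
240 [133 133 101  83  78  68  57  51  65  77  93 128 138 137 139 136 136 139 136 141 140 141 139 114  68  44
[... 957 characters left out ...]
65 59 60 63 64 48 38 42 44 43 59 66 59 61 59 60 63 65 59 59 60 62]
262 [88 63 62 62 58 61 66 62 55 44 45 45 38 58 58 66 62 57 65 60 58 61 64 61 62 63]
264 [122  79  62  63  62  56  61  62  39  38  34  36  52  62  61  63  58  62  64  66  65  61  64  66  63  61]
266 [136 127  83  65  59  64  58  50  36  31  34  47  58  65  63  62  63  60  64  63  56  63  63  64  64  61]
268 [134 135  91  65  63  64  48  38  36  30  34  57  61  60  59  62  61  59  61  57  60  61  66  63  65  64]
270 [129 134 133  99  61  55  42  40  33  39  51  63  62  60  58  62  65  62  58  65  62  62  62  64  61  63]
272 [133  91  72  61  77  77  74  62  46  40  47  63  63  65  63  60  62  65  61  65  62  58  58  61  62  68]
```

The rod's line extended meets the mouth within 1 mm in both views (top x 191.0 against 190.9 at y 242.9; scene x 371.3 against 371.6). The tip is about 47 mm off. I insert slowly along the axis.

Call:
{"method": "move_arm", "body": {"rows": [[0.002,0.003,0,0,-0.5,10,-1],[0,0,0,0,0,10,-1],[0,0,0,0,0,10,-1],[0,0,0,0,0,8,-1],[0,0,0,0,0,4,-1],[0,0,0,0,0,4,-1],[0,0,0,0,0,4,-1],[0,0,0,0,0,4,-1],[0,0,0,0,0,4,-1],[0,0,0,0,0,0,-1]]}}

```text
t: 21.35
tool_pos: [0.4433, 0.2079, 0.2925]
tcp_rot: [3.141, -0.523, 0.03]
wrist_force: [-0.4, 0.2, -0.6]
gripper_width: 0.0216
finger_force: 39.7
```

```bash
python3 - <<'E'
from h import *
np.set_printoptions(suppress=True,precision=4,linewidth=220)
rel(np.array([.5149,.2102,.1705])+N*.0486,axes())
s,t=snap(6)
montage("pics/m7.png",[(crop(s,330,80,80,100,5),0,0),(crop(t,155,200,80,80,5),400,0)])
E
```

```text
t 21.35 pos [0.4433 0.2079 0.2925] turn [0.0003 0.0006 0.0007] shift now-frame mm [ 1.1 -0.2 92.8] shift target-frame [ 1.  -0.2 92.8] F [-0.36  0.18 -0.63] w 0.021593857527311536
```

View pics/m7.png

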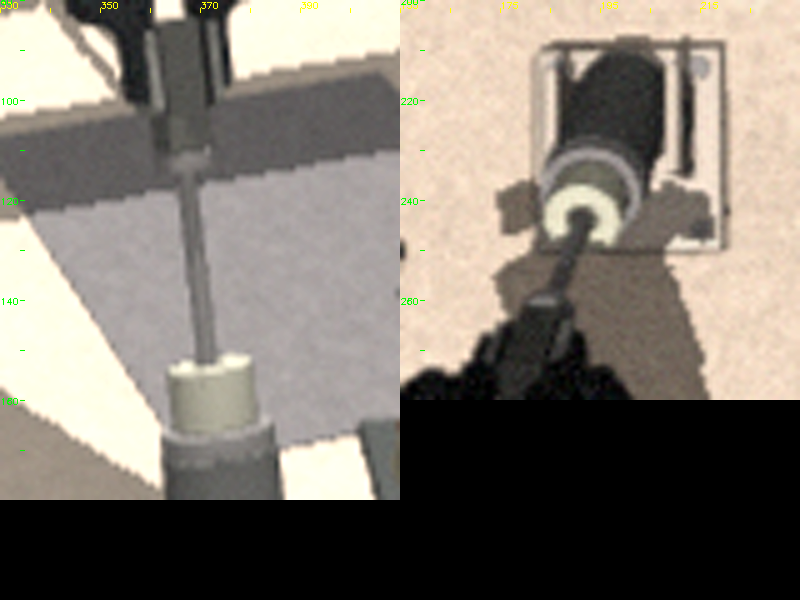

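The tip has entered the mouth with no contact force (scene (371,152), top (191,244)). I push on.

Call:
{"method": "move_arm", "body": {"rows": [[0,0,0,0,0,5,-1],[0,0,0,0,0,5,-1],[0,0,0,0,0,5,-1],[0,0,0,0,0,5,-1],[0,0,0,0,0,0,-1]]}}

```text
t: 22.08
tool_pos: [0.4533, 0.2081, 0.2749]
tcp_rot: [3.141, -0.523, 0.03]
wrist_force: [-0.3, -0.1, -0.6]
gripper_width: 0.0215
finger_force: 39.7
```

Call:
{"method": "move_arm", "body": {"rows": [[0,0,0,0,0,6,-1],[0,0,0,0,0,6,-1],[0,0,0,0,0,6,-1],[0,0,0,0,0,6,-1],[0,0,0,0,0,6,-1],[0,0,0,0,0,6,-1],[0,0,0,0,0,6,-1],[0,0,0,0,0,6,-1],[0,0,0,0,0,6,-1],[0,0,0,0,0,6,-1],[0,0,0,0,0,4,-1],[0,0,0,0,0,0,-1]]}}

```text
t: 23.58
tool_pos: [0.4853, 0.2093, 0.2195]
tcp_rot: [-3.141, -0.522, 0.03]
wrist_force: [-0.3, -0.5, -0.8]
gripper_width: 0.0215
finger_force: 39.7
```

Remaining is about 9 mm. I go in small steps until the collar is felt.

Call:
{"method": "move_arm", "body": {"rows": [[0,0,0,0,0,2,-1],[0,0,0,0,0,2,-1],[0,0,0,0,0,2,-1],[0,0,0,0,0,1,-1],[0,0,0,0,0,0,-1]]}}

```text
t: 24.2
tool_pos: [0.4888, 0.2094, 0.2139]
tcp_rot: [3.141, -0.523, 0.031]
wrist_force: [-1.0, -0.3, -0.6]
gripper_width: 0.0214
finger_force: 39.7
```

Call:
{"method": "move_arm", "body": {"rows": [[0,0,0,0,0,1,-1],[0,0,0,0,0,0,-1]]}}

```text
t: 24.45
tool_pos: [0.4894, 0.2094, 0.2132]
tcp_rot: [3.141, -0.524, 0.031]
wrist_force: [-0.6, 0.4, 0.6]
gripper_width: 0.0217
finger_force: 40.0
```

Call:
{"method": "move_arm", "body": {"rows": [[0,0,0,0,0,1,-1],[0,0,0,0,0,0,-1]]}}

```text
t: 24.7
tool_pos: [0.4897, 0.2097, 0.2131]
tcp_rot: [3.139, -0.524, 0.031]
wrist_force: [-11.9, -3.2, 14.9]
gripper_width: 0.0216
finger_force: 42.5
```

Call:
{"method": "move_arm", "body": {"rows": [[0,0,0,0,0,-0.6,-1],[0,0,0,0,0,0,-0.3],[0,0,0,0,0,0,0],[0,0,0,0,0,0,0.5],[0,0,0,0,0,0,1],[0,0,0,0,0,0,1],[0,0,0,0,0,0,1],[0,0,0,0,0,-10,1],[0,0,0,0,0,-20,1],[0,0,0,0,0,-25,1],[0,0,0,0,0,-25,1],[0,0,0,0,0,-25,1],[0,0,0,0,0,-25,1],[0,0,0,0,0,0,1],[0,0,0,0,40,0,1],[0,0,0,0,40,0,1],[0,0,0,0,40,0,1],[0,0,0,0,0,0,1]]}}

```text
t: 26.95
tool_pos: [0.4277, 0.0845, 0.3233]
tcp_rot: [-3.141, -0.52, 0.025]
wrist_force: [0.4, 0.3, 0.3]
gripper_width: 0.0856
finger_force: 0.0
```

```bash
python3 - <<'E'
from h import *
s,t=snap(7)
montage("pics/m8.png",[(crop(s,320,90,100,150),0,0),(crop(t,155,190,80,80,5),400,0)])
E
```

```text
(no output)
```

View pics/m8.png

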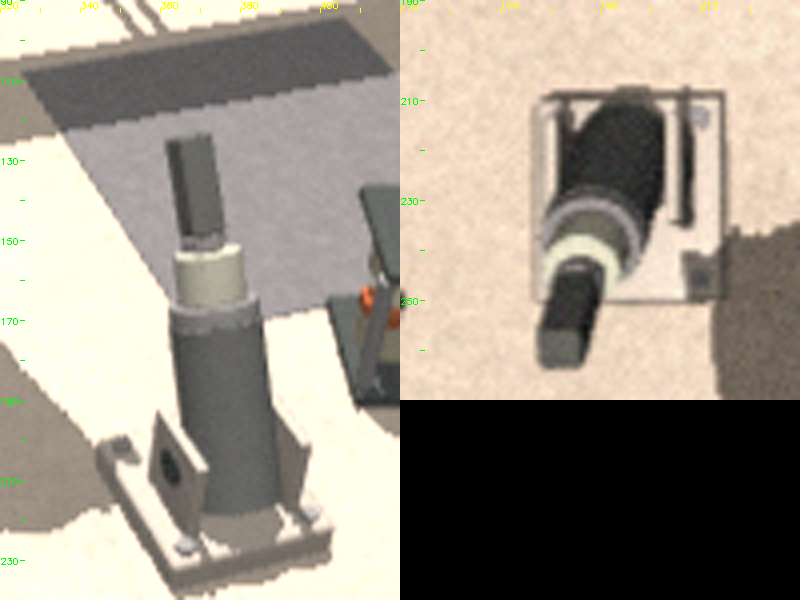

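The rod's collar rests on the mouth (scene (371,151)), the tubes are fully home and the gripper is clear.

```bash
python3 -c "
from workcell import *
print(sign_off())"
```

```text
the job is handed in; nothing more can be done
None
```

The job is handed in: both tubes were pushed fully home (innermost first), and the cleaning rod was released with its collar resting on the mouth, at about 27 s of the 64 s limit.

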